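# Load the dosing stand and feed it three clicks

## Task

Push the cartridge carriage of the dosing stand fully home against the white housing, then swing the latch round behind it as far as it goes. Then pull the spring-loaded feed lever on top of the housing clockwise through exactly three clicks, never into a fourth, and finish still holding it steadily in that third notch, because it springs back when let go. Leave the other things on the bench where they stand.

Things in the scene. Friction and masses are not known exactly. Their poses are not given: they have to be found in the camera images.
- stand: Dosing stand, fixed to the bench: aluminium base plate 240 x 190 x 12 mm, origin at the centre of its underside; x is the way the carriage is pushed (away from the robot, give or take 17 degrees), y to its left, z up. A white housing 66 mm high covers x 22 to 112, y -90 to 35 mm. The grip pegs stand higher than everything round them on the stand.
- carriage (a joint): Travel of the grey carriage with the clear cartridge along the stand's +x on its rail, in m: starts between 0 and 0.02, fully home at its stop at 0.05. It slides with about 3 N of friction and stays where it is left.
- carriage_grip (a point): Middle of the carriage's upright steel peg, 14 mm in diameter, on top of its back wall; the peg is free from z = 62 to 107 mm, this point is at 87 mm. It travels with the carriage.
- latch (a joint): Angle (rad) of the steel latch bar left of the rail about an upright axis. 0 is open: tongue to the stand's -x, grip peg to its +x; starts at 0 to 0.25; grows counter-clockwise from above to its stop at 1.57: tongue across behind the carriage's back wall, peg to the stand's +y. Needs about 1.3 N at the peg and stays where left. If the carriage is not home the tongue strikes it.
- latch_grip (a point): Middle of the latch's upright steel peg, 14 mm in diameter, a sleeve that spins freely on its pin, 60 mm from the latch's axis, free from z = 48 to 107 mm; this point is at 87 mm. It travels with the latch.
- latch_hinge (a point): Point on the latch's upright axis, at the same height as latch_grip.
- feed_lever: Feed lever, a flat steel arm 112 x 16 mm on top of the housing, turning about an upright axis through its origin; x runs along the arm to the peg. It rests at a stop, pointing right (about the stand's -y), and turns clockwise from above, peg towards the robot, by at most 1.3 rad. Its return spring (3.6 N at the peg at rest, 4.7 N further on) takes it all the way back if let go.
- feed_grip (a point): Middle of the feed lever's upright black peg, 15 mm in diameter, a sleeve that spins freely on its pin, 100 mm from the lever's axis, free from z = 95 to 139 mm; this point is at 116 mm. It travels with the lever.
- feed_hinge (a point): Point on the feed lever's axis, as high as feed_grip. A sprung pawl under the arm rides over pins after an idle travel that differs each time. At each pin the force at the peg jumps from 4 to about 8 N as the pawl meets it (0.08 rad before the pin), then falls over the next 10 mm to 2 or 3 N as it drops into the notch behind: one click. Mid-notch it is again 4 to 5 N.
- index_plate: Steel disc, 118 mm across, under the feed lever, fixed at a different angle each time; origin on the lever's axis. Five dark pins of 6 mm stand 50 mm from the axis at +0.55, +0.33, +0.11, -0.11, -0.33 rad from its x axis (counter-clockwise positive), passed in that order, the first 0.18 to 0.38 rad from the resting lever. So x runs through the middle of the notch behind the third pin.
- reagent: A loose reagent bottle, 56 mm wide, 104 mm high, behind and left of the stand; origin at the centre of its underside. To be left alone.
- tube: A loose capped tube, 33 mm wide, 114 mm high, standing behind the stand; origin at the centre of its underside. To be left alone.
- timer: A loose timer, 66 x 66 x 21 mm, lying right of the stand; origin at the centre of its underside. To be left alone.
- beaker: A loose small glass beaker, 44 mm wide, 58 mm high, right of the stand; origin at the centre of its underside. To be left alone.

How it is judged:
By the outcome, as a careful person would: the job done as asked, in the order asked, and still so for the second after the job is handed in, while the arm keeps its last pose, push and grip.
It also fails if it takes over 70 s, if anything falls off the work surface, if the arm or the gripper's body presses on something with over 40 N, if the wrist force passes 120 N, or if a joint passes its speed limit or range.

## Robot

A 7-joint arm with a two-finger parallel gripper is mounted at the origin on a cart in front of the work surface, level with it; the furniture and walls round the work are solid. World frame = base frame: x ahead of the robot, y to its left, z up, the work surface at z = 0. Lengths are in m, angles in rad, forces in N, time in s.
With the tool pointing down it reaches from about 0.4 to 0.875 m from the base axis. Payload 6.5 kg.
Tool frame: the origin (TCP) lies at the centre of the arm's flange, where the gripper is bolted on; the fingertips stand 173 mm ahead of it and the grasp point (between the pads) lies tcp_to_grasp ahead of it (tcp_to_grasp is the distance from the TCP to the grasp point, in m); z points along the fingers, y is the line along which they close (so a half turn about z gives the same grasp; the last joint's range is limited). The gripper opens to 85 mm and grips with 20 to 120 N. Pads are 22 mm wide; open, the fingers measure 114 mm over their backs; the gripper's body (76 mm by 85 mm) begins 54 mm behind the grasp point. The pads swing forward as they close: fully open they stand 13 mm farther back than shut.
Start: joints at [1.235, 0.536, -0.004, 1.538, 0.003, 1.067, -0.071], TCP at [0.173, -0.626, 0.405] pointing down, gripper open.
Joint ranges: [-2.7, 2.7], [-0.37, 2.16], [-1.27, 1.26], [0.24, 2.4], [-1.31, 4.45], [0.19, 1.91], [-2.76, 2.76]. Speed limits (rad/s): [2.39, 2.39, 3.14, 3.14, 3.14, 3.14, 3.14].

## Interface

Orientations are given as a unit quaternion [x, y, z, w].
In Python, from cell import * gives the robot as it stands.
- The arm moves only by the tool apply_moves, never from a script. Its argument "motion" is a list of rows, each a list of 2 entries, a list of its own where there are three numbers: the shift along the tool's x, y, z in units of 0.1 m (1.0 is 0.1 m), then the turn about the tool's z in units of pi rad (1.0 is pi rad). A call has 1 to 10 rows; each row is the pose to reach, as a shift and turn from the pose commanded when the call began, along the tool's axes at that moment, turning the shorter way round; what a row does not reach only later rows make up. A row lasts 1/10 s, in which the tool goes at most 50 mm and 8.59 degrees, less where a joint would pass 70% of its speed; a pose out of reach is approached as far as the arm can. A call with a number of a shift or a turn outside -1 to 1 is refused whole. A call with a gripper value outside its range is refused whole. "claw" is the finger opening in mm, from 0 to 85.4, set as the call begins (left out, the last holds). The fingers move at their own pace and stop on an object; "squeeze" is the grip in N (left out, the last holds). Time passes only in rows, so rows that repeat a pose let the fingers close. It gives the time, the measured TCP pose, the force, the opening and the grip force at its end, in the units of the state.
- read_state(): the state, without advancing time (a new reading comes with each control period).
- camera(name): name is "scene" or "top" or "wrist"; returns (picture, depth): 400x640x3 uint8, red, green, blue; 400x640 float32, m along the optical axis (not along the pixel's ray), 0 where there is no reading.
- get_calibration(name): a dict with "fx", "fy", "cx", "cy" (pixels), "world_from_camera" (4x4, takes a point from camera to world coordinates). Camera axes: x right, y down, z forward; pixel columns grow to the right and rows downward; lengths in m; the calibration is good to about 2 mm. The wrist camera is an equidistant fisheye: a pixel r from the principal point sees the ray r / f radians off the axis. A picture is of the moment at which its call begins: read the wrist's pose just before it. get_calibration takes no time and is no camera call; for the wrist camera it gives the pose at the moment of the call.
- close_job(): hands the job in; it is judged then, once.
Trained networks look in the newest picture that a camera, given by its name, has taken for a name from the list of things; names that differ only in an ending like _2 or _b are one class to them, and where a whole thing is asked for, a point or a joint stands for the part that bears it (a point fixed in the world has none). Each returns a list of dicts, best first, with "score" (0 to 1); they miss things now and then, are a little off and sometimes report something else, mostly with a low value. They report only what shows in the picture. A call takes as long as a camera call.
- regions_of(query, camera): "mask" (400x640 bool, what is visible of it) and "bbox" ([centre column, centre row, width, height] in pixels, round what is visible of it).
The state is a dict: "clock": time; "joints": joint angles; "joint_velocities": joint speeds; "effort": joint torques, N m; "tcp_pos": TCP position; "tcp_rot": TCP orientation; "wrist_force": force on the tool from outside, world axes, zero at the start; "wrist_torque": the same for the moment, N m; "opening": finger opening in m; "gripper_force": force on a finger pad.
Only numpy, scipy, OpenCV 4.12 (cv2) and the standard library are available. Lean on these libraries where they do the work, as an engineer would, in place of code of your own. Each camera call takes 0.05 s, during which the arm holds its last target. There are 200 camera calls.

## Working session

There is one attempt and no reset: what is moved stays moved. The work goes in short steps, Python scripts to look and compute and a tool call to move; the robot and the scene stay as the last step left them, time stands still between calls to the robot, and variables do not carry over. Pictures are saved under pics/ and viewed, at most 10 in all, crops included, and the job is handed in when it is done.

Besides the shell and the picture viewer there is one more tool, called after ">>>" as a command line: name --argument value ..., lists and objects as JSON in quotes. apply_moves: Moves the arm, as the interface text tells. Shifts and turns lie within -1 to 1; 1 stands for 0.1 m of shift or pi rad of turn. Its arguments: {"type":"object","properties":{"motion":{"type":"array"},"claw":{"type":"number"},"squeeze":{"type":"number"}},"required":["motion"]}

```bash
ls; mkdir -p pics
cat > h.py <<'E'
from cell import *
import numpy as np, cv2
def pts(cam,depth,mask=None):
    c=get_calibration(cam); v,u=np.nonzero((depth>0)&(mask if mask is not None else True))
    z=depth[v,u]; P=np.c_[(u-c["cx"])/c["fx"]*z,(v-c["cy"])/c["fy"]*z,z,np.ones(len(z))]
    return (np.array(c["world_from_camera"])@P.T).T[:,:3],u,v
E
python3 - <<'E'
from h import *
s=read_state(); print({k:s[k] for k in("clock","tcp_pos","tcp_rot","opening","wrist_force")})
import cell; print([n for n in dir(cell) if 'tcp' in n], getattr(cell,'tcp_to_grasp',None))
print(s.keys())
for n in("top","scene"):
    p,d=camera(n); cv2.imwrite(f"pics/{n}0.png",p[:,:,::-1]); np.save(n+".npy",d)
    print(get_calibration(n))
    for q in("stand","carriage_grip","latch_grip","feed_grip","feed_lever","index_plate","latch","carriage"):
        r=regions_of(q,n)
        for e in r[:2]:
            P,_,_=pts(n,d,e["mask"]); print(n,q,round(e["score"],2),np.round(e["bbox"],0),np.round(np.median(P,0),3) if len(P) else None, np.round(P.max(0),3) if len(P) else None)
E
```

```text
pics
{'clock': 0.0, 'tcp_pos': array([ 0.17315792, -0.62616959,  0.40380107]), 'tcp_rot': array([ 9.90907080e-01,  1.34545248e-01, -1.95243592e-04, -8.35343773e-04]), 'opening': 0.08546793916085862, 'wrist_force': array([-0.23039166, -0.44301993,  0.43370839])}
['tcp_to_grasp'] 0.1547
dict_keys(['clock', 'joints', 'joint_velocities', 'effort', 'tcp_pos', 'tcp_rot', 'wrist_force', 'wrist_torque', 'gripper_force', 'opening'])
{'fx': 382.3554451838476, 'fy': 382.3554451838476, 'cx': 323.46210868512196, 'cy': 202.63884578492934, 'world_from_camera': array([[-0.01031773, -0.99062308,  0.1362331 ,  0.45783294],
       [-0.99909282,  0.00458349, -0.04233817,  0.01066835],
       [ 0.04131674, -0.13654635, -0.9897717 ,  1.00635093],
       [ 0.        ,  0.        ,  0.        ,  1.        ]])}
top stand 0.59 [350. 222. 104. 106.] [ 0.534 -0.052  0.012] [0.685 0.035 0.14 ]
top stand 0.55 [442. 208.  28.  22.] [ 0.576 -0.344  0.025] [ 0.605 -0.316  0.059]
top carriage_grip 0.57 [337. 236.  17.  36.] [ 0.5   -0.061  0.058] [ 0.545 -0.038  0.111]
top latch_grip 0.63 [306. 242.   8.  57.] [0.491
[... 987 characters left out ...]
       ]])}
scene stand 0.67 [341. 217. 101. 104.] [ 0.542 -0.045  0.016] [0.688 0.037 0.143]
scene carriage_grip 0.77 [363. 234.  28.  28.] [ 0.49  -0.055  0.053] [ 0.566 -0.035  0.111]
scene latch_grip 0.87 [350. 245.  44.  39.] [0.507 0.013 0.045] [0.568 0.024 0.108]
scene feed_lever 0.74 [339. 184.  23.  39.] [ 0.621 -0.153  0.092] [ 0.686 -0.087  0.143]
scene index_plate 0.75 [330. 201.  45.  25.] [ 0.613 -0.1    0.07 ] [ 0.725 -0.048  0.091]
scene latch 0.53 [348. 245.  44.  42.] [0.502 0.013 0.046] [0.563 0.024 0.108]
scene carriage 0.94 [359. 235.  31.  26.] [ 0.489 -0.055  0.054] [ 0.566 -0.035  0.111]
scene carriage 0.61 [284. 254.  18.  38.] [0.609 0.139 0.068] [0.644 0.153 0.108]
```

Run:
```python
from h import *
im=cv2.imread("pics/top0.png")[130:300,250:480]; a=cv2.resize(im,None,fx=3.4,fy=3.4,interpolation=cv2.INTER_CUBIC); cv2.imwrite("pics/topc.png",a)
for n in("top","scene"):
    d=np.load(n+".npy"); P,u,v=pts(n,d)
    for nm,b in dict(car=(.44,.56,-.1,-.03,.07,.115),latch=(.4,.6,-.02,.05,.07,.115),feed=(.55,.72,-.24,-.14,.105,.15)).items():
        m=(P[:,0]>b[0])&(P[:,0]<b[1])&(P[:,1]>b[2])&(P[:,1]<b[3])&(P[:,2]>b[4])&(P[:,2]<b[5]); Q=P[m]
        print(n,nm,m.sum(),np.round(Q.mean(0),4),np.round(Q.min(0),3),np.round(Q.max(0),3), u[m].mean(),v[m].mean())
    # base plate
    m=(abs(P[:,2]-.012)<.005)&(P[:,0]>.38)&(P[:,0]<.75)&(abs(P[:,1]+.06)<.2)
    r=cv2.minAreaRect(P[m][:,:2].astype(np.float32)); print(n,"plate",r)
    m=(abs(P[:,2]-.066)<.005)&(P[:,0]>.5)&(P[:,0]<.75)&(abs(P[:,1]+.06)<.15)
    print(n,"housing",cv2.minAreaRect(P[m][:,:2].astype(np.float32)))
    e=regions_of("feed_lever",n)
```

```text
top car 33 [ 0.4654 -0.0587  0.1027] [ 0.46  -0.066  0.075] [ 0.472 -0.053  0.111] 337.030303030303 251.8181818181818
top latch 31 [0.5546 0.0069 0.1029] [0.549 0.002 0.075] [0.562 0.011 0.109] 308.9032258064516 214.19354838709677
top feed 52 [ 0.6234 -0.2056  0.1294] [ 0.618 -0.213  0.105] [ 0.631 -0.2    0.14 ] 399.1730769230769 183.3846153846154
top plate ((0.5120930671691895, -0.06457653641700745), (0.40529799461364746, 0.22505687177181244), 46.61333465576172)
top housing ((0.6089521050453186, -0.025757402181625366), (0.2795836627483368, 0.18552176654338837), 72.80722045898438)
scene car 63 [ 0.4642 -0.0568  0.0921] [ 0.458 -0.068  0.07 ] [ 0.473 -0.051  0.111] 369.8095238095238 225.96825396825398
scene latch 62 [0.5535 0.0093 0.0923] [0.548 0.001 0.07 ] [0.563 0.016 0.109] 329.741935483871 227.24193548387098
scene feed 54 [ 0.624  -0.2049  0.1247] [ 0.617 -0.217  0.106] [ 0.633 -0.196  0.143] 348.1666666666667 168.88888888888889
scene plate ((0.5734438300132751, -0.05959026515483856), (0.3966168165206909, 0.30951988697052), 89.76396942138672)
scene housing ((0.611659049987793, -0.02494598925113678), (0.28231605887413025, 0.1881900280714035), 71.54894256591797)
```

View pics/topc.png

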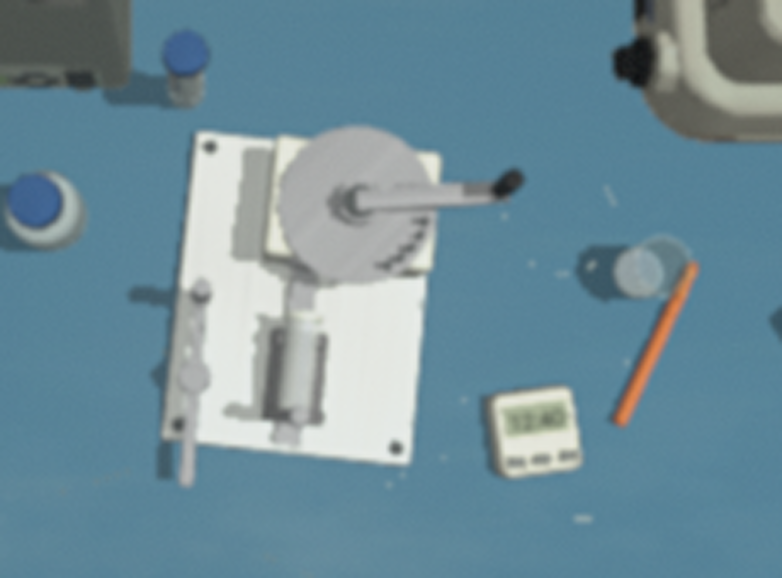

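```bash
cat >> h.py <<'E'
def px(cam,u,v,z):
    c=get_calibration(cam); T=np.array(c["world_from_camera"]); r=T[:3,:3]@np.array([(u-c["cx"])/c["fx"],(v-c["cy"])/c["fy"],1])
    return T[:3,3]+r*(z-T[2,3])/r[2]
def go(target,yaw=None,prev=None):
    """grasp-point target -> shift/turn units from measured pose"""
    from scipy.spatial.transform import Rotation as R
    s=read_state(); M=R.from_quat(s["tcp_rot"]).as_matrix(); g=s["tcp_pos"]+M[:,2]*tcp_to_grasp
    y0=np.arctan2(M[1,0],M[0,0]); d=M.T@(np.array(target)-g)/.1
    print("t",s["clock"],"grasp",np.round(g,4),"yaw",round(y0,4),"shift",np.round(d,3),"turn",None if yaw is None else round((y0-yaw)/np.pi,3),"F",np.round(s["wrist_force"],1),"op",round(s["opening"],4),"gf",np.round(s["gripper_force"],1))
E
python3 - <<'E'
from h import *
f=lambda u,v,z: px("top",u/3.4+250-.35,v/3.4+130-.35,z)
C=[f(*c,.012)[:2] for c in((197,130),(440,155),(408,463),(164,437))]
print(np.round(C,4)); c=np.mean(C,0)
e1=C[0]-C[3]; e2=C[1]-C[2]; e3=C[0]-C[1]; e4=C[3]-C[2]
yaw=[np.arctan2(e[1],e[0]) for e in(e1,e2)]+[np.arctan2(-e[0],e[1]) for e in(e3,e4)]
print("c",c,"yaw",yaw,[np.linalg.norm(e) for e in(e1,e2,e3,e4)])
y=np.mean(yaw); Rm=np.array([[np.cos(y),-np.sin(y)],[np.sin(y),np.cos(y)]])
for n,p in dict(car=(.465,-.059),latch=(.5545,.0075),hinge=f(195,376,.055)[:2],feed=(.6235,-.2055),fh=f(352,203,.10)[:2]).items(): print(n,np.round(p,4),np.round(Rm.T@(np.array(p)-c),4))
d=np.load("top.npy"); p,_=camera("top"); e=regions_of("index_plate","top")[0]; P,_,_=pts("top",d,e["mask"])
Q=P[abs(P[:,2]-np.median(P[:,2]))<.003]; print("disc",np.median(P[:,2]),cv2.minEnclosingCircle(Q[:,:2].astype(np.float32)),len(Q))
for n in("reagent","tube"):
    e=regions_of(n,"top")[0]; P,_,_=pts("top",d,e["mask"]); Q=P[P[:,2]>.09]; print(n,Q.mean(0),Q.min(0),Q.max(0))
go((.465,-.059,.2),y)
E
```

```text
[[ 0.6881  0.0094]
 [ 0.6679 -0.1812]
 [ 0.4295 -0.1495]
 [ 0.451   0.0354]]
c [ 0.55909904 -0.07149362] yaw [np.float64(-0.10929390855490359), np.float64(-0.13222035246496786), np.float64(-0.10566706786179522), np.float64(-0.1157798447311294)] [np.float64(0.23851197644135558), np.float64(0.24047748122875748), np.float64(0.1916442912999195), np.float64(0.18613413541906473)]
car [ 0.465 -0.059] [-0.0949  0.0015]
latch [0.5545 0.0075] [-0.0137  0.0779]
hinge [0.495  0.0117] [-0.0733  0.0753]
feed [ 0.6235 -0.2055] [ 0.0794 -0.1257]
fh [ 0.6146 -0.1002] [ 0.0585 -0.0221]Traceback (most recent call last):
  File "<stdin>", line 10, in <module>
IndexError: list index out of range
```

>>> apply_moves --motion '[[[0.4, -0.4, 0], 0], [[0.8, -0.8, 0], 0], [[1, -1, 0], 0]]' --claw 40 --squeeze 40

```text
clock: 1.4
tcp_pos: [0.2442, -0.5013, 0.4046]
tcp_rot: [0.991, 0.135, 0.0, -0.0]
wrist_force: [1.3, 0.7, 0.2]
opening: 0.0439
gripper_force: 0.0
```

>>> apply_moves --motion '[[[0.4, -0.4, 0], 0], [[0.8, -0.8, 0], 0], [[1, -1, 0], 0]]'

```text
clock: 1.7
tcp_pos: [0.3139, -0.3779, 0.4049]
tcp_rot: [0.991, 0.135, 0.0, 0.0]
wrist_force: [1.3, -0.1, -0.0]
opening: 0.04
gripper_force: 0.0
```

>>> apply_moves --motion '[[[0.4, -0.4, 0], 0], [[0.8, -0.8, 0], 0], [[1, -1, 0], 0]]'

```text
clock: 2.0
tcp_pos: [0.3834, -0.2549, 0.405]
tcp_rot: [0.991, 0.135, 0.0, 0.0]
wrist_force: [0.0, -1.0, 0.7]
opening: 0.0403
gripper_force: 0.0
```

>>> apply_moves --motion '[[[0.4, -0.4, 0], 0], [[0.8, -0.8, 0], 0.05], [[1, -1, 0], 0.1], [[1, -1, 0], 0.122], [[1, -1, 0], 0.122]]'

```text
clock: 2.5
tcp_pos: [0.4529, -0.1326, 0.4048]
tcp_rot: [0.998, -0.055, 0.0, -0.0]
wrist_force: [-0.8, -1.1, -0.7]
opening: 0.0401
gripper_force: 0.0
```

Run:
```python
from h import *
p,d=camera("wrist"); cv2.imwrite("pics/w0.png",p[:,:,::-1]); c=get_calibration("wrist"); print(c, d.min(),d.max())
go((.465,-.059,.092),-.113)
```

```text
{'fx': 309.70691628693146, 'fy': 309.70691628693146, 'cx': 317.38348166881093, 'cy': 197.53966471640317, 'world_from_camera': array([[-1.09743649e-01, -9.51954372e-01, -2.85900692e-01,
         5.24215105e-01],
       [-9.93959918e-01,  1.05137486e-01,  3.14609200e-02,
        -1.40352993e-01],
       [ 1.09519809e-04,  2.87626465e-01, -9.57742661e-01,
         3.72981127e-01],
       [ 0.00000000e+00,  0.00000000e+00,  0.00000000e+00,
         1.00000000e+00]])} 0.0 1.9029466
t 2.55 grasp [ 0.4522 -0.1341  0.2501] yaw -0.1093 shift [ 0.045 -0.761  1.58 ] turn 0.001 F [-0.5 -0.1  0.1] op 0.0404 gf 0.0
```

View pics/w0.png

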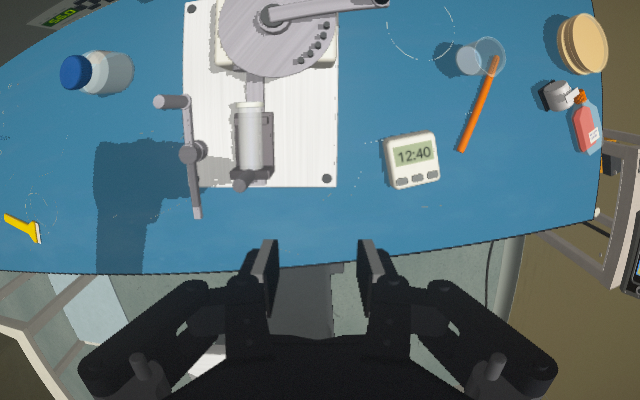

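```bash
cat >> h.py <<'E'
def fpx(u,v,z,c=None):
    c=c or get_calibration("wrist"); T=np.array(c["world_from_camera"]); a=np.array([u-c["cx"],v-c["cy"]]); r=np.hypot(*a); th=r/c["fx"]
    ray=T[:3,:3]@np.r_[np.sin(th)*a/r,np.cos(th)]
    return T[:3,3]+ray*(z-T[2,3])/ray[2]
def blobs(p,x0,x1,y0,y1,thr=70):
    g=p[y0:y1,x0:x1].max(2); m=(g<thr).astype(np.uint8)
    n,_,st,ce=cv2.connectedComponentsWithStats(m)
    return [(ce[i]+[x0,y0],st[i,4]) for i in range(1,n) if 8<st[i,4]<200]
E
python3 - <<'E'
from h import *
p=cv2.imread("pics/w0.png")
for n,a in dict(car=(238,184.5,.107),latch=(158,101,.107),hinge=(192,152,.056),fh=(268,17,.1),disc=(268,17,.08),feed=(384,2,.139)).items(): print(n,np.round(fpx(*a),4))
for thr in(60,80,100): print(thr,[(np.round(b,1),s,np.round(fpx(*b,.08),4)) for b,s in blobs(p,285,350,10,75,thr)])
cv2.imwrite("pics/w0c.png",cv2.resize(p[0:80,200:400],None,fx=4,fy=4,interpolation=cv2.INTER_CUBIC))
E
```

```text
car [ 0.465  -0.0615  0.107 ]
latch [0.5536 0.0046 0.107 ]
hinge [4.96e-01 1.00e-04 5.60e-02]
fh [ 0.6117 -0.1065  0.1   ]
disc [ 0.6181 -0.104   0.08  ]
feed [ 0.6032 -0.2001  0.139 ]
60 []
80 [(array([325.6,  27.3]), np.int32(10), array([ 0.6002, -0.1565,  0.08  ]))]
100 [(array([343.7,  10.7]), np.int32(13), array([ 0.6157, -0.1753,  0.08  ])), (array([309.3,  16.1]), np.int32(65), array([ 0.6133, -0.1427,  0.08  ])), (array([325.5,  26.9]), np.int32(17), array([ 0.6007, -0.1564,  0.08  ])), (array([322.3,  37.4]), np.int32(12), array([ 0.5905, -0.1523,  0.08  ])), (array([317.7,  46.9]), np.int32(15), array([ 0.5816, -0.147 ,  0.08  ])), (array([310. ,  55.3]), np.int32(9), array([ 0.5742, -0.139 ,  0.08  ])), (array([301.3,  61.8]), np.int32(12), array([ 0.5689, -0.1304,  0.08  ]))]
```

View pics/w0c.png

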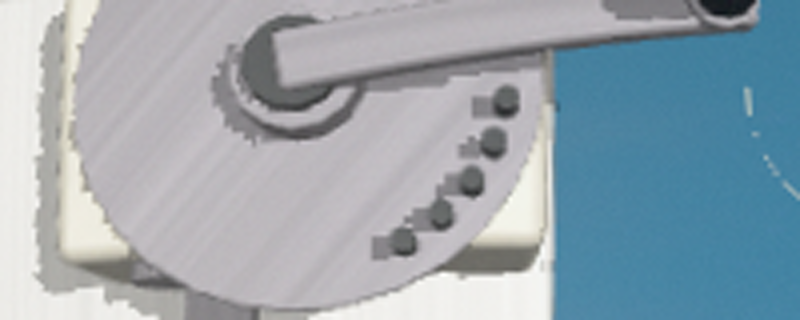

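>>> apply_moves --motion '[[[0, -0.4, 0.3], 0], [[0.05, -0.76, 0.6], 0], [[0.05, -0.76, 0.6], 0]]'

```text
clock: 2.85
tcp_pos: [0.4647, -0.0563, 0.3418]
tcp_rot: [0.999, -0.053, -0.003, -0.001]
wrist_force: [0.0, 0.2, -0.6]
opening: 0.0399
gripper_force: 0.0
```

>>> apply_moves --motion '[[[0, 0.03, 0.4], 0], [[0, 0.03, 0.8], 0], [[0, 0.03, 0.95], 0], [[0, 0.03, 0.95], 0]]'

```text
clock: 3.25
tcp_pos: [0.4641, -0.0641, 0.248]
tcp_rot: [0.998, -0.057, -0.002, 0.0]
wrist_force: [-0.7, -0.7, 1.0]
opening: 0.0403
gripper_force: 0.0
```

>>> apply_moves --motion '[[[0, 0, 0], 0], [[0, 0, 0], 0], [[0, 0, 0], 0], [[0, 0, 0], 0]]' --claw 0

```text
clock: 3.65
tcp_pos: [0.466, -0.0619, 0.251]
tcp_rot: [0.998, -0.056, 0.001, -0.0]
wrist_force: [-1.5, 4.0, 7.0]
opening: 0.0127
gripper_force: 39.9
```

Run:
```python
from h import *
go((.465,-.059,.092),-.113)
```

```text
t 3.65 grasp [ 0.4664 -0.0618  0.0963] yaw -0.1126 shift [-0.017 -0.026  0.043] turn 0.0 F [-1.5  4.   7. ] op 0.0127 gf 39.9
```

>>> apply_moves --motion '[[[0.05, 0, 0], 0], [[0.1, 0, 0], 0], [[0.15, 0, 0], 0], [[0.2, 0, 0], 0], [[0.25, 0, 0], 0], [[0.3, 0, 0], 0], [[0.3, 0, 0], 0]]'

```text
clock: 4.35
tcp_pos: [0.4963, -0.0653, 0.251]
tcp_rot: [0.998, -0.056, 0.001, -0.0]
wrist_force: [0.1, 3.7, 6.2]
opening: 0.0124
gripper_force: 39.8
```

>>> apply_moves --motion '[[[0.03, 0, 0], 0], [[0.06, 0, 0], 0], [[0.08, 0, 0], 0], [[0.08, 0, 0], 0]]'

```text
clock: 4.75
tcp_pos: [0.5008, -0.0657, 0.2509]
tcp_rot: [0.998, -0.056, -0.004, 0.0]
wrist_force: [-15.3, 5.7, 24.6]
opening: 0.0126
gripper_force: 41.7
```

>>> apply_moves --motion '[[[0.03, 0, 0], 0], [[0.03, 0, 0], 0], [[0.03, 0, 0], 0]]'

```text
clock: 5.05
tcp_pos: [0.5019, -0.0657, 0.2508]
tcp_rot: [0.998, -0.056, -0.006, 0.0]
wrist_force: [-22.1, 7.2, 33.9]
opening: 0.0126
gripper_force: 42.8
```

Run:
```python
from h import *
go((.5,-.059,.092),-.113)
p,d=camera("wrist"); cv2.imwrite("pics/w1.png",p[:,:,::-1]); np.save("w1.npy",d)
import json; c=get_calibration("wrist"); c={k:np.array(v).tolist() for k,v in c.items()}; json.dump(c,open("w1.json","w"))
```

```text
t 5.05 grasp [ 0.5    -0.0657  0.0961] yaw -0.1125 shift [-0.007 -0.067  0.041] turn 0.0 F [-22.1   7.2  33.9] op 0.0126 gf 42.8
```

View pics/w1.png

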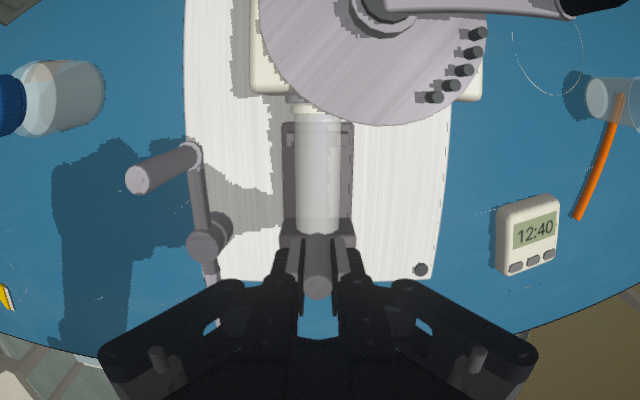

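>>> apply_moves --motion '[[[0, 0, 0], 0], [[0, 0, 0], 0], [[0, 0, 0], 0], [[0, 0, -0.3], 0], [[0, 0, -0.5], 0], [[0, 0, -0.5], 0]]' --claw 40

```text
clock: 5.7
tcp_pos: [0.5075, -0.0675, 0.3021]
tcp_rot: [0.998, -0.057, 0.003, 0.0]
wrist_force: [0.0, -0.9, 0.0]
opening: 0.0399
gripper_force: 0.0
```

Run:
```python
from h import *
import json; c=json.load(open("w1.json"))
for n,a in dict(latch=(136,181,.107),hinge=(203,244,.056),car=(317,288,.107)).items(): print(n,np.round(fpx(*a,c),4))
p=cv2.imread("pics/w1.png")
for thr in(80,100): print([(np.round(b,1),s,np.round(fpx(*b,.08,c),4)) for b,s in blobs(p,410,490,15,110,thr)])
go((.554,.006,.146),-.113)
```

```text
latch [0.5546 0.0062 0.107 ]
hinge [0.5012 0.0061 0.056 ]
car [ 0.4985 -0.0636  0.107 ]
[(array([473.9,  34.8]), np.int32(117), array([ 0.6027, -0.1508,  0.08  ])), (array([468.9,  53.6]), np.int32(105), array([ 0.5931, -0.1467,  0.08  ])), (array([459.7,  70.7]), np.int32(102), array([ 0.5847, -0.1407,  0.08  ])), (array([446.4,  85.4]), np.int32(87), array([ 0.5777, -0.1329,  0.08  ])), (array([429.2,  96.8]), np.int32(81), array([ 0.5726, -0.1237,  0.08  ]))]
[(array([463.3,  70.2]), np.int32(198), array([ 0.5849, -0.1427,  0.08  ])), (array([448.5,  84.9]), np.int32(139), array([ 0.5779, -0.1341,  0.08  ])), (array([429.6,  96.8]), np.int32(106), array([ 0.5726, -0.1239,  0.08  ]))]
t 5.7 grasp [ 0.5084 -0.0676  0.1474] yaw -0.114 shift [ 0.37  -0.783  0.016] turn -0.0 F [ 0.  -0.9  0. ] op 0.0399 gf 0.0
```

>>> apply_moves --motion '[[[0.2, -0.4, 0], 0], [[0.37, -0.78, 0], 0], [[0.37, -0.78, 0], 0], [[0.37, -0.78, 0], 0], [[0.37, -0.78, 0.3], 0], [[0.37, -0.78, 0.55], 0], [[0.37, -0.78, 0.55], 0], [[0.37, -0.78, 0.55], 0]]'

```text
clock: 6.5
tcp_pos: [0.5513, 0.0052, 0.2445]
tcp_rot: [0.998, -0.057, -0.001, 0.0]
wrist_force: [-0.2, -0.7, 0.4]
opening: 0.0403
gripper_force: 0.0
```

>>> apply_moves --motion '[[[0, 0, 0], 0], [[0, 0, 0], 0], [[0, 0, 0], 0], [[0, 0, 0], 0]]' --claw 0

```text
clock: 6.9
tcp_pos: [0.5524, 0.006, 0.2459]
tcp_rot: [0.998, -0.057, 0.001, 0.0]
wrist_force: [-0.7, -0.9, 6.5]
opening: 0.0129
gripper_force: 39.1
```

Run:
```python
from h import *
go((.5555,.006,.092),-.113)
s=read_state(); y=-.113
g=s["tcp_pos"][:2]; h=np.array([.4955,.0100])
# stand-frame hinge from latch start 0..0.25: peg minus hinge
d=g-h; print("len",np.hypot(*d),"angle",np.arctan2(d[1],d[0])-y)
```

```text
t 6.9 grasp [0.5527 0.006  0.0912] yaw -0.1138 shift [ 0.028 -0.003 -0.008] turn -0.0 F [-0.7 -0.9  6.5] op 0.0129 gf 39.1
len 0.05699233282258527 angle 0.04350068116573831
```

>>> apply_moves --motion '[[[-0.01, -0.07, 0], 0], [[-0.026, -0.153, 0], 0], [[-0.06, -0.24, 0], 0], [[-0.104, -0.315, 0], 0], [[-0.16, -0.385, 0], 0], [[-0.227, -0.446, 0], 0], [[-0.3, -0.495, 0], 0], [[-0.382, -0.535, 0], 0], [[-0.382, -0.535, 0], 0]]'

```text
clock: 7.8
tcp_pos: [0.5197, 0.0645, 0.2458]
tcp_rot: [0.998, -0.056, 0.001, -0.0]
wrist_force: [-1.4, 0.5, 6.5]
opening: 0.0131
gripper_force: 39.5
```

>>> apply_moves --motion '[[[-0.06, -0.02, 0], 0], [[-0.116, -0.032, 0], 0], [[-0.17, -0.04, 0], 0], [[-0.217, -0.041, 0], 0], [[-0.217, -0.041, 0], 0]]'

```text
clock: 8.3
tcp_pos: [0.4992, 0.0705, 0.2458]
tcp_rot: [0.998, -0.057, 0.001, -0.0]
wrist_force: [-0.3, -0.0, 6.9]
opening: 0.013
gripper_force: 39.3
```

Run:
```python
from h import *
go((.5,.07,.092),-.113)
```

```text
t 8.3 grasp [0.4996 0.0706 0.0911] yaw -0.1133 shift [ 0.004  0.005 -0.009] turn -0.0 F [-0.3 -0.   6.9] op 0.013 gf 39.3
```

>>> apply_moves --motion '[[[-0.02, 0, 0], 0], [[-0.05, 0, 0], 0], [[-0.05, 0, 0], 0]]'

```text
clock: 8.6
tcp_pos: [0.4971, 0.0704, 0.2461]
tcp_rot: [0.998, -0.057, 0.005, -0.001]
wrist_force: [11.2, -2.5, -4.0]
opening: 0.0127
gripper_force: 39.0
```

>>> apply_moves --motion '[[[-0.02, 0, 0], 0], [[-0.04, 0, 0], 0], [[-0.04, 0, 0], 0]]'

```text
clock: 8.9
tcp_pos: [0.4954, 0.0703, 0.2464]
tcp_rot: [0.998, -0.058, 0.008, -0.001]
wrist_force: [20.4, -3.3, -12.2]
opening: 0.0131
gripper_force: 39.0
```

>>> apply_moves --motion '[[[0, 0, 0], 0], [[0, 0, 0], 0], [[0, 0, 0], 0], [[0, 0, -0.3], 0], [[0, 0, -0.7], 0], [[0, 0, -1], 0], [[0, 0, -1], 0]]' --claw 40

```text
clock: 9.6
tcp_pos: [0.4907, 0.0719, 0.3483]
tcp_rot: [0.998, -0.057, 0.003, -0.001]
wrist_force: [-0.1, 0.5, 0.0]
opening: 0.0399
gripper_force: 0.0
```

Run:
```python
from h import *
from scipy.optimize import least_squares
go((.6235,-.2055,.18),.85)
print(read_state()["joints"])
p,d=camera("wrist"); cv2.imwrite("pics/w2.png",p[:,:,::-1])
A=np.array([.55,.33,.11,-.11,-.33])
P=np.array([[.6027,-.1508],[.5931,-.1467],[.5847,-.1407],[.5777,-.1329],[.5726,-.1237]])
def f(q): return (q[:2]+q[3]*np.c_[np.cos(A+q[2]),np.sin(A+q[2])]-P).ravel()
r=least_squares(lambda q:f(np.r_[q,.05]),[.616,-.103,-2.4]); print(r.x,abs(r.fun).max())
r2=least_squares(f,[.616,-.103,-2.4,.05]); print(r2.x)
d0=np.array([.6235,-.2055])-r.x[:2]; print(np.hypot(*d0),np.arctan2(d0[1],d0[0]))
```

```text
t 9.6 grasp [0.4917 0.0721 0.1936] yaw -0.1131 shift [1.622 2.61  0.141] turn -0.307 F [-0.1  0.5  0. ] op 0.0399 gf 0.0
[-0.00976976  0.36730083 -0.27493199  1.97951397  0.13633371  0.80568331
 -2.04520769]
[ 0.61798953 -0.10354987 -2.41299343] 0.0008866839074398447
[ 0.61640647 -0.10531112 -2.41299503  0.04751314]
0.10209894213084986 -1.5167982129091326
```

View pics/w2.png

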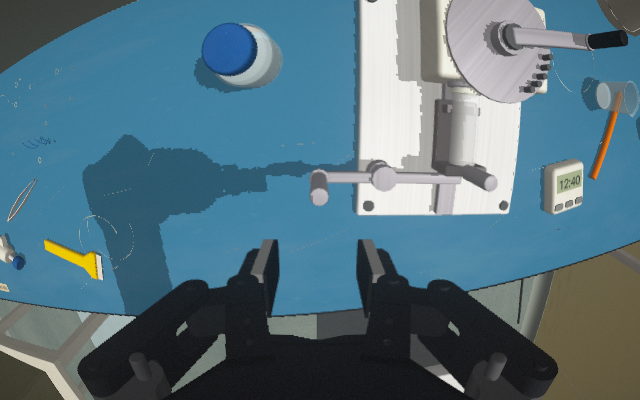

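>>> apply_moves --motion '[[[0.24, 0.4, 0], 0], [[0.48, 0.8, 0], 0], [[0.6, 1, 0], 0]]'

```text
clock: 9.95
tcp_pos: [0.5382, -0.0387, 0.3432]
tcp_rot: [0.998, -0.058, -0.001, 0.001]
wrist_force: [0.4, 0.7, 0.3]
opening: 0.0401
gripper_force: 0.0
```

>>> apply_moves --motion '[[[0.24, 0.4, 0], 0], [[0.48, 0.8, 0], 0], [[0.6, 1, 0], 0]]'

```text
clock: 10.25
tcp_pos: [0.5863, -0.1453, 0.3428]
tcp_rot: [0.998, -0.059, -0.001, 0.001]
wrist_force: [-0.9, 0.1, 0.1]
opening: 0.0399
gripper_force: 0.0
```

>>> apply_moves --motion '[[[0.1, 0.1, 0], -0.04], [[0.2, 0.2, 0], -0.08], [[0.3, 0.3, 0], -0.12], [[0.4, 0.4, 0], -0.16], [[0.42, 0.5, 0], -0.2], [[0.42, 0.61, 0], -0.24], [[0.42, 0.61, 0], -0.28], [[0.42, 0.61, 0], -0.32], [[0.42, 0.61, 0], -0.338], [[0.42, 0.61, 0], -0.338]]'

```text
clock: 11.25
tcp_pos: [0.6205, -0.206, 0.3426]
tcp_rot: [0.889, 0.457, -0.001, -0.001]
wrist_force: [0.5, -0.1, -0.3]
opening: 0.04
gripper_force: 0.0
```

Run:
```python
from h import *
print(read_state()["joints"])
go((.6235,-.2055,.122),.95)
p,d=camera("wrist"); cv2.imwrite("pics/w3.png",p[:,:,::-1])
```

```text
[ 0.5396084   0.64928386 -0.42820934  1.55710408  0.30110655  1.00465269
 -0.59660217]
t 11.25 grasp [ 0.62   -0.2058  0.1879] yaw 0.9492 shift [0.023 0.029 0.659] turn -0.0 F [ 0.5 -0.1 -0.3] op 0.04 gf 0.0
```

View pics/w3.png

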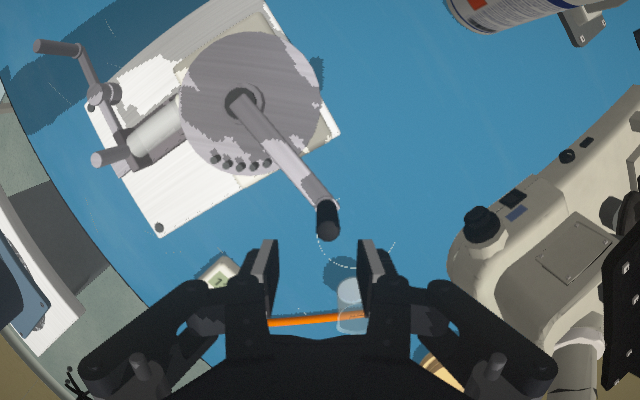

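Run:
```python
from h import *
from scipy.optimize import least_squares
p=cv2.imread("pics/w3.png")
print("peg",fpx(328,233,.139),"hub",fpx(240,99,.1))
for thr in(70,85,100): 
    B=[(np.round(b,1),int(s),np.round(fpx(*b,.08)[:2],4)) for b,s in blobs(p,205,280,148,178,thr)]; print(B)
    if len(B)==5:
        P=np.array([b[2] for b in B]); A=np.array([.55,.33,.11,-.11,-.33])
        P=P[np.argsort(-P[:,0])]
        r=least_squares(lambda q:(q[:2]+.05*np.c_[np.cos(A+q[2]),np.sin(A+q[2])]-P).ravel(),[.616,-.103,-2.4]); print(r.x,abs(r.fun).max())
```

```text
peg [ 0.6239346  -0.20838644  0.139     ] hub [ 0.62299567 -0.10783822  0.1       ]
[(array([255.9, 164.1]), 9, array([ 0.5986, -0.1515]))]
[(array([217.4, 157.4]), 25, array([ 0.577 , -0.1286])), (array([268.8, 160.4]), 11, array([ 0.6085, -0.1552])), (array([229.5, 162.6]), 19, array([ 0.5823, -0.1378])), (array([242.6, 164.8]), 19, array([ 0.5897, -0.1456])), (array([255.3, 164.3]), 22, array([ 0.5982, -0.1513]))]
[ 0.62188967 -0.10734819 -2.3829001 ] 0.0005858312335392801
[(array([217.5, 157.3]), 30, array([ 0.5771, -0.1286])), (array([268.5, 160.4]), 23, array([ 0.6083, -0.1551])), (array([229.3, 162.6]), 29, array([ 0.5823, -0.1377])), (array([242.2, 164.7]), 30, array([ 0.5896, -0.1453])), (array([255.2, 164.6]), 34, array([ 0.5979, -0.1514]))]
[ 0.62201214 -0.10745755 -2.38903592] 0.0006900340105088221
```

>>> apply_moves --motion '[[[0.02, 0.02, 0.3], 0], [[0.02, 0.02, 0.5], 0], [[0.02, 0.02, 0.65], 0], [[0.02, 0.02, 0.65], 0]]'

```text
clock: 11.7
tcp_pos: [0.6228, -0.2055, 0.2769]
tcp_rot: [0.89, 0.456, -0.002, -0.002]
wrist_force: [0.5, -0.3, 0.6]
opening: 0.0401
gripper_force: 0.0
```

>>> apply_moves --motion '[[[0, 0, 0], 0], [[0, 0, 0], 0], [[0, 0, 0], 0], [[0, 0, 0], 0]]' --claw 0 --squeeze 50

```text
clock: 12.1
tcp_pos: [0.6248, -0.2062, 0.2809]
tcp_rot: [0.89, 0.456, 0.001, 0.001]
wrist_force: [3.3, -1.6, 0.5]
opening: 0.0135
gripper_force: 48.8
```

Run:
```python
from h import *
go((.6235,-.2055,.122),.95)
```

```text
t 12.1 grasp [ 0.6253 -0.2064  0.1262] yaw 0.9481 shift [-0.003 -0.02   0.042] turn -0.001 F [ 3.3 -1.6  0.5] op 0.0135 gf 48.8
```

```bash
cat >> h.py <<'E'
def arc(h,phi0,r,steps,yaw=.948):
    X=np.array([np.cos(yaw),np.sin(yaw)]);Y=np.array([np.sin(yaw),-np.cos(yaw)])
    q=phi0
    for s in steps:
        d=r*np.array([np.cos(q-s)-np.cos(q),np.sin(q-s)-np.sin(q)]); q-=s
        print(round(phi0-q,3),np.round([d@X/.1,d@Y/.1],4))
E
python3 - <<'E'
from h import *
arc(None,np.arctan2(-.2064+.1065,.625-.621),.1,[.04]*12)
E
```

```text
0.04 [-0.024 -0.032]
0.08 [-0.0227 -0.0329]
0.12 [-0.0213 -0.0338]
0.16 [-0.02   -0.0347]
0.2 [-0.0186 -0.0354]
0.24 [-0.0171 -0.0361]
0.28 [-0.0157 -0.0368]
0.32 [-0.0142 -0.0374]
0.36 [-0.0127 -0.0379]
0.4 [-0.0112 -0.0384]
0.44 [-0.0096 -0.0388]
0.48 [-0.0081 -0.0392]
```

>>> apply_moves --motion '[[[-0.012, -0.016, 0], 0], [[-0.024, -0.032, 0], 0], [[-0.024, -0.032, 0], 0]]'

```text
clock: 12.4
tcp_pos: [0.6203, -0.2063, 0.2807]
tcp_rot: [0.89, 0.456, 0.001, 0.001]
wrist_force: [4.3, -1.8, 5.2]
opening: 0.0136
gripper_force: 49.5
```

>>> apply_moves --motion '[[[-0.011, -0.016, 0], 0], [[-0.023, -0.033, 0], 0], [[-0.023, -0.033, 0], 0]]'

```text
clock: 12.7
tcp_pos: [0.6163, -0.2062, 0.2807]
tcp_rot: [0.89, 0.457, 0.001, 0.001]
wrist_force: [3.3, -2.6, 5.8]
opening: 0.0138
gripper_force: 49.6
```

>>> apply_moves --motion '[[[-0.011, -0.017, 0], 0], [[-0.021, -0.034, 0], 0], [[-0.021, -0.034, 0], 0]]'

```text
clock: 13.0
tcp_pos: [0.6123, -0.206, 0.2807]
tcp_rot: [0.89, 0.456, 0.001, 0.001]
wrist_force: [3.3, -2.3, 5.6]
opening: 0.0136
gripper_force: 49.6
```

>>> apply_moves --motion '[[[-0.01, -0.017, 0], 0], [[-0.02, -0.035, 0], 0], [[-0.02, -0.035, 0], 0]]'

```text
clock: 13.3
tcp_pos: [0.6082, -0.2056, 0.2806]
tcp_rot: [0.89, 0.456, 0.001, 0.001]
wrist_force: [3.2, -2.5, 5.4]
opening: 0.0132
gripper_force: 49.7
```

>>> apply_moves --motion '[[[-0.01, -0.017, 0], 0], [[-0.019, -0.035, 0], 0], [[-0.019, -0.035, 0], 0]]'

```text
clock: 13.6
tcp_pos: [0.6043, -0.205, 0.2807]
tcp_rot: [0.89, 0.457, 0.001, 0.001]
wrist_force: [3.4, -1.8, 5.5]
opening: 0.0136
gripper_force: 49.7
```

>>> apply_moves --motion '[[[-0.01, -0.018, 0], 0], [[-0.017, -0.036, 0], 0], [[-0.017, -0.036, 0], 0]]'

```text
clock: 13.9
tcp_pos: [0.6008, -0.2044, 0.2807]
tcp_rot: [0.89, 0.457, 0.001, 0.001]
wrist_force: [5.0, -2.3, 4.9]
opening: 0.0135
gripper_force: 49.5
```

>>> apply_moves --motion '[[[-0.01, -0.018, 0], 0], [[-0.016, -0.037, 0], 0], [[-0.016, -0.037, 0], 0]]'

```text
clock: 14.2
tcp_pos: [0.5972, -0.2036, 0.2807]
tcp_rot: [0.89, 0.457, 0.001, 0.001]
wrist_force: [5.1, -2.6, 4.0]
opening: 0.0134
gripper_force: 49.5
```

>>> apply_moves --motion '[[[-0.01, -0.018, 0], 0], [[-0.014, -0.037, 0], 0], [[-0.014, -0.037, 0], 0]]'

```text
clock: 14.5
tcp_pos: [0.5929, -0.2024, 0.2806]
tcp_rot: [0.89, 0.457, 0.001, 0.001]
wrist_force: [3.4, -2.6, 6.1]
opening: 0.0136
gripper_force: 49.6
```

>>> apply_moves --motion '[[[-0.01, -0.018, 0], 0], [[-0.013, -0.038, 0], 0], [[-0.013, -0.038, 0], 0]]'

```text
clock: 14.8
tcp_pos: [0.5886, -0.2011, 0.2806]
tcp_rot: [0.89, 0.457, 0.0, 0.001]
wrist_force: [2.8, -3.6, 7.7]
opening: 0.0133
gripper_force: 49.8
```

>>> apply_moves --motion '[[[-0.01, -0.018, 0], 0], [[-0.011, -0.038, 0], 0], [[-0.011, -0.038, 0], 0]]'

```text
clock: 15.1
tcp_pos: [0.5851, -0.1998, 0.2807]
tcp_rot: [0.89, 0.457, 0.001, 0.001]
wrist_force: [4.2, -1.9, 6.1]
opening: 0.0135
gripper_force: 49.7
```

```bash
cat > data.py <<'E'
P=[(.6248,-.2062),(.6203,-.2063),(.6163,-.2062),(.6123,-.206),(.6082,-.2056),(.6043,-.205),(.6008,-.2044),(.5972,-.2036),(.5929,-.2024),(.5886,-.2011),(.5851,-.1998)]
E
python3 - <<'E'
from h import *
from data import P
from scipy.optimize import least_squares
P=np.array(P); r=least_squares(lambda q:np.hypot(*(P-q).T)-.1,[.62,-.107]); h=r.x; print(h,r.fun.round(4))
a=np.arctan2(*(P-h).T[::-1]); print((a[0]-a).round(3),a)
go((h[0]+.1*np.cos(a[-1]),h[1]+.1*np.sin(a[-1]),.1262))
arc(None,a[-1],.1,[.04]*11)
E
```

```text
[ 0.6204904  -0.10631639] [-0. -0. -0.  0.  0.  0.  0.  0. -0.  0. -0.]
[0.    0.045 0.085 0.125 0.166 0.206 0.241 0.278 0.323 0.368 0.405] [-1.52767686 -1.57270065 -1.61272458 -1.65277615 -1.69396059 -1.73341136
 -1.76891408 -1.80578077 -1.85042278 -1.89535358 -1.9326961 ]
t 15.1 grasp [ 0.5854 -0.1999  0.126 ] yaw 0.9483 shift [-0.001 -0.003 -0.002] turn None F [ 4.2 -1.9  6.1] op 0.0135 gf 49.7
0.04 [-0.0095 -0.0388]
0.08 [-0.008  -0.0392]
0.12 [-0.0064 -0.0395]
0.16 [-0.0048 -0.0397]
0.2 [-0.0032 -0.0399]
0.24 [-0.0016 -0.04  ]
0.28 [-0.   -0.04]
0.32 [ 0.0016 -0.04  ]
0.36 [ 0.0032 -0.0399]
0.4 [ 0.0048 -0.0397]
0.44 [ 0.0063 -0.0395]
```

>>> apply_moves --motion '[[[-0.005, -0.019, 0], 0], [[-0.01, -0.039, 0], 0], [[-0.01, -0.039, 0], 0]]'

```text
clock: 15.4
tcp_pos: [0.5814, -0.1983, 0.2807]
tcp_rot: [0.89, 0.457, 0.001, 0.001]
wrist_force: [3.0, -1.1, 5.5]
opening: 0.0136
gripper_force: 49.8
```

>>> apply_moves --motion '[[[-0.004, -0.02, 0], 0], [[-0.008, -0.039, 0], 0], [[-0.008, -0.039, 0], 0]]'

```text
clock: 15.7
tcp_pos: [0.5786, -0.1972, 0.2807]
tcp_rot: [0.89, 0.457, 0.002, 0.002]
wrist_force: [7.6, -3.5, 2.2]
opening: 0.0136
gripper_force: 49.4
```

>>> apply_moves --motion '[[[-0.003, -0.02, 0], 0], [[-0.006, -0.04, 0], 0], [[-0.006, -0.04, 0], 0]]'

```text
clock: 16.0
tcp_pos: [0.5746, -0.1952, 0.2806]
tcp_rot: [0.89, 0.456, 0.001, 0.001]
wrist_force: [4.2, -2.8, 5.1]
opening: 0.0135
gripper_force: 49.5
```

>>> apply_moves --motion '[[[-0.002, -0.02, 0], 0], [[-0.005, -0.04, 0], 0], [[-0.005, -0.04, 0], 0]]'

```text
clock: 16.3
tcp_pos: [0.5707, -0.193, 0.2806]
tcp_rot: [0.89, 0.457, 0.001, 0.001]
wrist_force: [2.6, -2.0, 7.2]
opening: 0.0133
gripper_force: 49.6
```

>>> apply_moves --motion '[[[-0.001, -0.02, 0], 0], [[-0.003, -0.04, 0], 0], [[-0.003, -0.04, 0], 0]]'

```text
clock: 16.6
tcp_pos: [0.5671, -0.1907, 0.2806]
tcp_rot: [0.89, 0.457, 0.0, 0.001]
wrist_force: [1.9, -2.1, 6.4]
opening: 0.0137
gripper_force: 49.8
```

>>> apply_moves --motion '[[[-0.001, -0.02, 0], 0], [[-0.002, -0.04, 0], 0], [[-0.002, -0.04, 0], 0]]'

```text
clock: 16.9
tcp_pos: [0.5639, -0.1886, 0.2806]
tcp_rot: [0.89, 0.457, 0.001, 0.001]
wrist_force: [4.2, -2.9, 5.9]
opening: 0.0134
gripper_force: 49.8
```

>>> apply_moves --motion '[[[0, -0.02, 0], 0], [[0, -0.04, 0], 0], [[0, -0.04, 0], 0]]'

```text
clock: 17.2
tcp_pos: [0.5609, -0.1866, 0.2807]
tcp_rot: [0.89, 0.457, 0.001, 0.001]
wrist_force: [4.5, -3.2, 4.3]
opening: 0.0137
gripper_force: 49.6
```

>>> apply_moves --motion '[[[0.001, -0.02, 0], 0], [[0.002, -0.04, 0], 0], [[0.002, -0.04, 0], 0]]'

```text
clock: 17.5
tcp_pos: [0.5582, -0.1846, 0.2807]
tcp_rot: [0.89, 0.456, 0.002, 0.002]
wrist_force: [5.8, -3.7, 3.5]
opening: 0.0135
gripper_force: 49.4
```

>>> apply_moves --motion '[[[0.002, -0.02, 0], 0], [[0.003, -0.04, 0], 0], [[0.003, -0.04, 0], 0]]'

```text
clock: 17.8
tcp_pos: [0.5547, -0.1816, 0.2806]
tcp_rot: [0.89, 0.456, 0.001, 0.001]
wrist_force: [4.7, -4.0, 5.2]
opening: 0.0137
gripper_force: 49.5
```

```bash
cat >> data.py <<'E'
P+=[(.5814,-.1983),(.5786,-.1972),(.5746,-.1952),(.5707,-.193),(.5671,-.1907),(.5639,-.1886),(.5609,-.1866),(.5582,-.1846),(.5547,-.1816)]
F=[(4.2,-1.9),(3,-1.1),(7.6,-3.5),(4.2,-2.8),(2.6,-2),(1.9,-2.1),(4.2,-2.9),(4.5,-3.2),(5.8,-3.7),(4.7,-4)]
E
python3 - <<'E'
from h import *
from data import P,F
from scipy.optimize import least_squares
P=np.array(P); r=least_squares(lambda q:np.hypot(*(P-q).T)-.1,[.62,-.107]); h=r.x; print(h,r.fun.round(4))
a=np.arctan2(*(P-h).T[::-1]); print((a[0]-a).round(3),a[0])
for f,q in zip(F,a[-10:]): print(round(a[0]-q,3),"tang",round(-f[0]*np.sin(q)+f[1]*np.cos(q),1))
arc(None,a[-1],.1,[.02]*5)
E
```

```text
[ 0.62055436 -0.10632497] [-0.     -0.     -0.      0.      0.      0.      0.      0.     -0.
  0.     -0.     -0.      0.0001  0.0001 -0.     -0.0001 -0.0001  0.
  0.0001  0.    ]
[0.    0.045 0.085 0.125 0.166 0.206 0.241 0.278 0.323 0.368 0.405 0.445
 0.475 0.52  0.564 0.607 0.646 0.682 0.715 0.761] -1.5283123968683163
0.405 tang 4.6
0.445 tang 3.2
0.475 tang 8.4
0.52 tang 5.0
0.564 tang 3.3
0.607 tang 2.7
0.646 tang 5.1
0.682 tang 5.5
0.715 tang 6.8
0.761 tang 6.2
0.02 [ 0.0021 -0.0199]
0.04 [ 0.0025 -0.0198]
0.06 [ 0.0029 -0.0198]
0.08 [ 0.0033 -0.0197]
0.1 [ 0.0037 -0.0197]
```

>>> apply_moves --motion '[[[0.001, -0.01, 0], 0], [[0.002, -0.02, 0], 0], [[0.002, -0.02, 0], 0], [[0.002, -0.02, 0], 0]]'

```text
clock: 18.2
tcp_pos: [0.5531, -0.1801, 0.2806]
tcp_rot: [0.89, 0.457, 0.001, 0.001]
wrist_force: [4.7, -2.9, 6.0]
opening: 0.0137
gripper_force: 49.6
```

>>> apply_moves --motion '[[[0.001, -0.01, 0], 0], [[0.003, -0.02, 0], 0], [[0.003, -0.02, 0], 0], [[0.003, -0.02, 0], 0]]'

```text
clock: 18.6
tcp_pos: [0.5515, -0.1786, 0.2806]
tcp_rot: [0.89, 0.457, 0.001, 0.001]
wrist_force: [4.2, -2.3, 6.9]
opening: 0.0138
gripper_force: 49.7
```

>>> apply_moves --motion '[[[0.001, -0.01, 0], 0], [[0.003, -0.02, 0], 0], [[0.003, -0.02, 0], 0], [[0.003, -0.02, 0], 0]]'

```text
clock: 19.0
tcp_pos: [0.55, -0.1771, 0.2806]
tcp_rot: [0.89, 0.457, 0.001, 0.001]
wrist_force: [2.4, -0.6, 6.6]
opening: 0.0137
gripper_force: 49.7
```

```bash
cat > st.py <<'E'
from h import *
h=np.array([.62055,-.10632]); s=read_state(); d=s["tcp_pos"][:2]-h; q=np.arctan2(d[1],d[0]); f=s["wrist_force"]
print("rot",-1.5283-q,"tang",-f[0]*np.sin(q)+f[1]*np.cos(q),s["tcp_pos"])
E
python3 st.py
```

```text
rot 0.8262896777515809 tang 2.1152164214277955 [ 0.55002724 -0.17706948  0.28057165]
```

>>> apply_moves --motion '[[[0.002, -0.01, 0], 0], [[0.004, -0.023, 0], 0], [[0.004, -0.023, 0], 0], [[0.004, -0.023, 0], 0], [[0.004, -0.023, 0], 0], [[0.004, -0.023, 0], 0], [[0.004, -0.023, 0], 0], [[0.004, -0.023, 0], 0]]'

```text
clock: 19.8
tcp_pos: [0.5486, -0.1756, 0.2806]
tcp_rot: [0.89, 0.457, 0.001, 0.001]
wrist_force: [4.1, -2.1, 5.8]
opening: 0.0139
gripper_force: 49.7
```

Run:
```python
import st
from h import *
p,d=camera("top"); cv2.imwrite("pics/t9.png",cv2.resize(p[130:300,250:480,::-1],None,fx=3.4,fy=3.4,interpolation=cv2.INTER_CUBIC))
```

```text
rot 0.8468552799451261 tang 4.384141904400256 [ 0.54856671 -0.17562404  0.28058906]
```

View pics/t9.png

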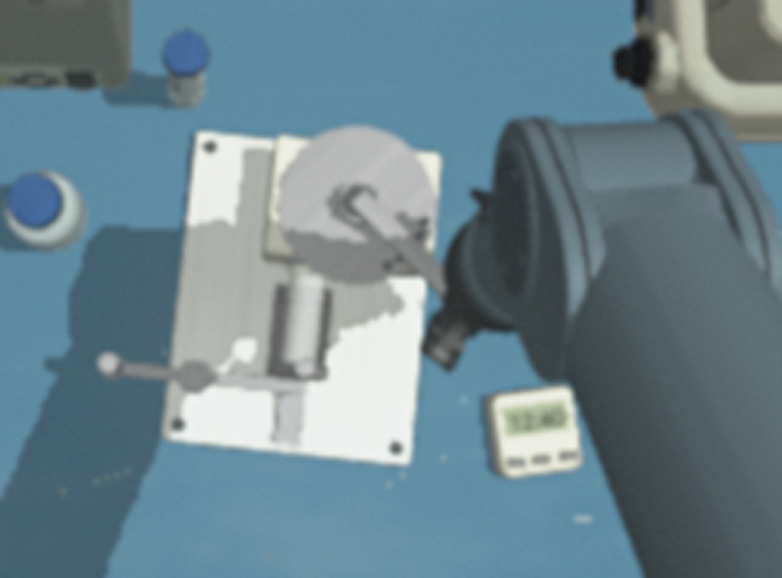

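```bash
python3 -c "
import st
from cell import close_job; print(close_job())"
```

```text
rot 0.8467414571919514 tang 4.820487843207941 [ 0.5485541  -0.17565199  0.28060266]
the job is handed in; nothing more can be done
None
```

The carriage is home against its stop, the latch is closed to its stop behind it, and the feed lever is held steadily in the third notch after three clicks. The job is handed in at about 20 s; no verdict came back, and the last picture shows the bottle, tube and timer where they stood, but the arm hides the beaker.

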